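Set out the wooden rabbits by height

TASK

Set the four finished white wooden rabbits out for display, one on each cork tile, in order of height: the tallest on the tile next to the flower pot, then each one shorter than the last, the shortest at the far end. Stand each one upright in the middle of its tile and square to it (facing either across-the-row way), without tipping any rabbit over, and let go of them all.

Things in the scene. Friction and masses are not known exactly. Their poses are not given: they have to be found in the camera images.
- rabbit_75: Loose white wooden rabbit 75 mm tall, about 95 g: flat upright plank 18 mm thick (x) and 39 mm wide (y), two ears on top, on a foot plate 10 mm thick reaching 32 mm to the front (+x, painted face) and 24 mm to the back. Starts upright on the table, nearer the robot than the tiles, facing roughly away from the robot. Origin: underside, under the plank's middle; z up. Grip across the 18 mm, some 35 mm below the ear tips.
- rabbit_100: Loose white wooden rabbit 100 mm tall, about 110 g: flat upright plank 18 mm thick (x) and 44 mm wide (y), two ears on top, on a foot plate 10 mm thick reaching 32 mm to the front (+x, painted face) and 24 mm to the back. Starts upright on the table, nearer the robot than the tiles, facing roughly away from the robot. Origin: underside, under the plank's middle; z up. Grip across the 18 mm, some 35 mm below the ear tips.
- rabbit_125: Loose white wooden rabbit 125 mm tall, about 125 g: flat upright plank 18 mm thick (x) and 49 mm wide (y), two ears on top, on a foot plate 10 mm thick reaching 32 mm to the front (+x, painted face) and 24 mm to the back. Starts upright on the table, nearer the robot than the tiles, facing roughly away from the robot. Origin: underside, under the plank's middle; z up. Grip across the 18 mm, some 35 mm below the ear tips.
- rabbit_150: Loose white wooden rabbit 150 mm tall, about 140 g: flat upright plank 18 mm thick (x) and 54 mm wide (y), two ears on top, on a foot plate 10 mm thick reaching 32 mm to the front (+x, painted face) and 24 mm to the back. Starts upright on the table, nearer the robot than the tiles, facing roughly away from the robot. Origin: underside, under the plank's middle; z up. Grip across the 18 mm, some 35 mm below the ear tips.
- tile_a: One of four identical fixed square cork tiles, 84 x 84 x 4 mm, in a straight row, 105 mm apart centre to centre, on a 6 mm thick dark board (tile top 10 mm above the table). The letter does not tell its place in the row. Origin: centre of its underside, 6 mm above the table; x across the row (away from the robot), y along the row.
- tile_b: One of four identical fixed square cork tiles, 84 x 84 x 4 mm, in a straight row, 105 mm apart centre to centre, on a 6 mm thick dark board (tile top 10 mm above the table). The letter does not tell its place in the row. Origin: centre of its underside, 6 mm above the table; x across the row (away from the robot), y along the row.
- tile_c: One of four identical fixed square cork tiles, 84 x 84 x 4 mm, in a straight row, 105 mm apart centre to centre, on a 6 mm thick dark board (tile top 10 mm above the table). The letter does not tell its place in the row. Origin: centre of its underside, 6 mm above the table; x across the row (away from the robot), y along the row.
- tile_d: One of four identical fixed square cork tiles, 84 x 84 x 4 mm, in a straight row, 105 mm apart centre to centre, on a 6 mm thick dark board (tile top 10 mm above the table). The letter does not tell its place in the row. Origin: centre of its underside, 6 mm above the table; x across the row (away from the robot), y along the row.
- flowerpot: Fixed small terracotta pot with yellow, orange and violet flowers, 72 mm across and 120 mm tall, standing at one end of the row of tiles (either end), about 105 mm beyond the centre of the last tile. Origin: centre of its underside, on the table. (A yellow paint bowl stands at the other end.)
Not all that is in view belongs to the job. Leave any pink look-alike of the rabbit_100 alone. What is shaped like the rabbit_150 but pink is not meant.

How it is judged (in metres and radians):
At the end, for the whole second after the job is handed in: Each rabbit stands at rest on its tile, its origin within 15 mm of the tile's centre, upright within 0.1 rad, its plank parallel to the row within 0.25 rad; counted from the flower pot the heights are 150, 125, 100, 75 mm ((horizontal distance between rabbit_75 and tile_a below 0.015 m or horizontal distance between rabbit_75 and tile_b below 0.015 m or horizontal distance between rabbit_75 and tile_c below 0.015 m or horizontal distance between rabbit_75 and tile_d below 0.015 m) and horizontal distance between rabbit_75 and flowerpot between 0.367 and 0.48 m and height (world z) of rabbit_75 between 0.006 and 0.014 m and angle between each of rabbit_75, rabbit_100, rabbit_125, rabbit_150's own z axis and vertical below 0.1 rad and angle between the x axis of each of rabbit_75, rabbit_100, rabbit_125, rabbit_150 and the x axis of tile_a, either way round below 0.25 rad and linear speed of each of rabbit_75, rabbit_100, rabbit_125, rabbit_150 below 0.02 m/s and (horizontal distance between rabbit_100 and tile_a below 0.015 m or horizontal distance between rabbit_100 and tile_b below 0.015 m or horizontal distance between rabbit_100 and tile_c below 0.015 m or horizontal distance between rabbit_100 and tile_d below 0.015 m) and horizontal distance between rabbit_100 and flowerpot between 0.262 and 0.367 m and height (world z) of rabbit_100 between 0.006 and 0.014 m and (horizontal distance between rabbit_125 and tile_a below 0.015 m or horizontal distance between rabbit_125 and tile_b below 0.015 m or horizontal distance between rabbit_125 and tile_c below 0.015 m or horizontal distance between rabbit_125 and tile_d below 0.015 m) and horizontal distance between rabbit_125 and flowerpot between 0.157 and 0.262 m and height (world z) of rabbit_125 between 0.006 and 0.014 m and (horizontal distance between rabbit_150 and tile_a below 0.015 m or horizontal distance between rabbit_150 and tile_b below 0.015 m or horizontal distance between rabbit_150 and tile_c below 0.015 m or horizontal distance between rabbit_150 and tile_d below 0.015 m) and horizontal distance between rabbit_150 and flowerpot between 0.05 and 0.157 m and height (world z) of rabbit_150 between 0.006 and 0.014 m); the robot touches nothing.
It fails at once if a rabbit is tipped over (leans more than 0.6 rad) (angle between any of rabbit_75, rabbit_100, rabbit_125, rabbit_150's own z axis and vertical above 0.6 rad).
It also fails if it takes over 106 s, if anything falls off the work surface, if the arm or the gripper's body presses on something with over 40 N, if the wrist force passes 120 N, or if a joint passes its speed limit or range.

ROBOT

A 7-joint arm with a two-finger parallel gripper is mounted at the origin on the work surface. World frame = base frame: x ahead of the robot, y to its left, z up, the work surface at z = 0. Lengths are in mm, angles in rad, forces in N, time in s.
With the tool pointing down it reaches from about 400 to 875 mm from the base axis. Payload 19.3 kg.
Tool frame: the origin (TCP) lies at the very end of the fingers, on their centre line; the grasp point (between the pads) lies 19 mm behind it (grip_point_offset is the z of the grasp point in the tool frame, in mm); z points along the fingers, y is the line along which they close (so a half turn about z gives the same grasp; the last joint's range is limited). The gripper opens to 85 mm and grips with 20 to 120 N. Pads are 22 mm wide; open, the fingers measure 114 mm over their backs; the gripper's body (76 mm by 85 mm) begins 54 mm behind the grasp point. The pads swing forward as they close: fully open they stand 13 mm farther back than shut.
Start: joints at [1.09, 0.521, -0.036, 1.599, 0.021, 1.021, -0.113], TCP at [249.561, -573.004, 231.291] pointing down, gripper open.
Joint ranges: [-2.91, 2.91], [-0.3, 2.13], [-1.5, 1.42], [0.17, 2.43], [-1.26, 4.41], [0.16, 1.93], [-2.52, 2.52]. Speed limits (rad/s): [1.89, 1.89, 2.39, 2.39, 3.01, 3.01, 3.01].

INTERFACE

Orientations are given as a 3x3 rotation matrix whose columns are the frame's x, y, z axes.
In Python, from workcell import movep, movel, goto_joints, open_gripper, clamp, wait, inverse_kinematics, read_state, camera, PlanningError, finish_job, grip_point_offset gives the robot as it stands. Calls block until the motion is done:
- movep(position, orientation): joint-space move of the TCP to a pose.
- movel(position, frame=None, max_speed=150, guard=None): straight line of the TCP; frame=None keeps the orientation; max_speed is the mean speed in mm/s. With guard (N) it stops when the force on the tool has changed by that much, and returns True; else False.
- goto_joints(angles): joint-space move.
- open_gripper() and clamp(): open the fingers fully, or close them until they stop; the grip force is fixed at half the most.
- wait(seconds).
- inverse_kinematics(position, orientation): joint angles nearest the present ones, or None.
- read_state(): the state.
- camera(name): name is "side" or "top" or "wrist"; returns a dict with "image" (400x640x3 uint8, blue, green, red), "range_z" (400x640 float32, mm along the optical axis (not along the pixel's ray), 0 where there is no reading), "fx", "fy", "cx", "cy" (pixels), "cam_to_world" (4x4, takes a point from camera to world coordinates). Camera axes: x right, y up, looking along -z (the intrinsics and any distortion apply to the point x, -y, -z); pixel columns grow to the right and rows downward; lengths in mm; the calibration is good to about 2 mm. A picture is of the moment at which its call begins.
A pose or a line that the arm cannot do raises PlanningError and nothing moves.
- finish_job(): hands the job in; it is judged then, once.
The state is a dict: "time": time; "qpos": joint angles; "qvel": joint speeds; "joint_efforts": joint torques, N m; "eef_pos": TCP position; "tool_rot": TCP orientation; "ft_force": force on the tool from outside, world axes, zero at the start; "torque": the same for the moment, N m; "finger_gap": finger opening in mm; "gripper_force": force on a finger pad.
Only numpy, scipy, OpenCV 4.12 (cv2) and the standard library are available. Lean on these libraries where they do the work, as an engineer would, in place of code of your own. Each camera call takes 0.05 s, during which the arm holds its last target. There are 200 camera calls.

## Working session

There is one attempt and no reset: what is moved stays moved. The work goes in short steps, each a Python script; the robot and the scene stay as the last script left them, time stands still between calls to the robot, and variables do not carry over. Pictures are saved under pics/ and viewed, at most 14 in all, crops included, and the job is handed in when it is done.

```bash
mkdir -p pics; python3 - <<'E'
from workcell import *
import cv2,numpy as np
for n in("top","side"):
    c=camera(n);cv2.imwrite(f"pics/{n}0.png",c["image"]);np.savez(f"{n}0.npz",**c)
    print(n,c["fx"],c["fy"],c["cx"],c["cy"],[k for k in c],np.round(c["cam_to_world"],3).tolist())
s=read_state();print(s["time"],s["tool_rot"],grip_point_offset,s["finger_gap"])
E
```

```text
top 363.0110315430504 363.0110315430504 317.40098605226535 197.40306734728694 ['image', 'range_z', 'fx', 'fy', 'cx', 'cy', 'cam_to_world'] [[-0.1, 0.973, -0.209, 315.811], [-0.995, -0.096, 0.027, 58.304], [0.006, 0.211, 0.978, 1003.23], [0.0, 0.0, 0.0, 1.0]]
side 375.6222156787909 375.6222156787909 314.8197105180619 204.70072166766545 ['image', 'range_z', 'fx', 'fy', 'cx', 'cy', 'cam_to_world'] [[-0.909, 0.246, -0.336, 171.855], [-0.416, -0.565, 0.712, 728.922], [-0.014, 0.787, 0.616, 649.183], [0.0, 0.0, 0.0, 1.0]]
0.1 [[ 9.16823256e-01  3.99292938e-01 -5.16467679e-04]
 [ 3.99293261e-01 -9.16822767e-01  9.51241177e-04]
 [-9.36854423e-05 -1.07834210e-03 -9.99999414e-01]] -18.700000000000003 85.18783293151189
```

View pics/top0.png

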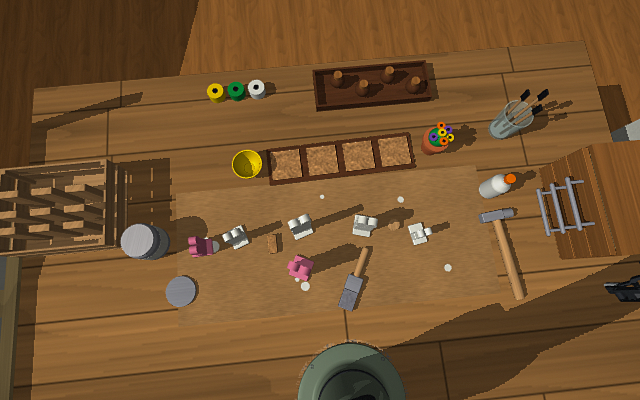

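View pics/side0.png

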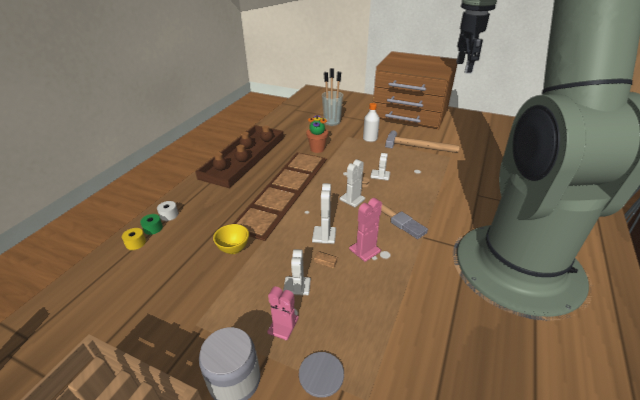

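The top view shows the white rabbits at about (236,237), (301,226), (364,224) and (419,233). The pink look-alikes to leave are at (201,246) and (300,267). Other white things are the bottle at (493,186) and the tape roll at (256,88), and there are small white discs. The tiles run from (286,164) to (394,151). The pot is at the right end (436,139) and the bowl at the left (247,163).

```bash
cat > h.py <<'E'
import numpy as np,cv2
def cloud(c):
    v,u=np.mgrid[0:400,0:640];d=c["range_z"].astype(float)
    p=np.stack([(u-c["cx"])/c["fx"]*d,-(v-c["cy"])/c["fy"]*d,-d],-1)
    M=c["cam_to_world"];w=p@M[:3,:3].T+M[:3,3];w[d<=0]=np.nan
    return w
def project(c,P):
    M=np.linalg.inv(c["cam_to_world"]);p=np.asarray(P)@M[:3,:3].T+M[:3,3]
    return np.stack([c["cx"]+c["fx"]*p[...,0]/-p[...,2],c["cy"]-c["fy"]*p[...,1]/-p[...,2]],-1)
E
python3 - <<'E'
from h import *
for n in("top","side"):
    c=dict(np.load(n+"0.npz"));w=cloud(c);hsv=cv2.cvtColor(c["image"],cv2.COLOR_BGR2HSV)
    H,S,V=[hsv[...,i].astype(int) for i in range(3)]
    m=((S<70)&(V>80)&(w[...,2]>4)&(w[...,2]<165)&(w[...,0]>380)&(w[...,0]<620)&(abs(w[...,1])<330)).astype(np.uint8)
    k,l,st,_=cv2.connectedComponentsWithStats(m)
    for i in range(1,k):
        if st[i,4]<60: continue
        p=w[l==i];z=p[:,2];zm=np.percentile(z,98);t=p[z>25]
        r=cv2.minAreaRect(t[:,:2].astype(np.float32)) if len(t)>5 else None
        f=p[(z<16)];top=p[z>zm-8]
        rf=cv2.minAreaRect(p[:,:2].astype(np.float32))
        print(n,st[i],"zmax",round(zm,1),"top",top[:,:2].mean(0).round(1),"plank",np.round(r[0],1),np.round(r[1],1),round(r[2],1),"all",np.round(rf[0],1),np.round(rf[1],1),round(rf[2],1))
    # pot & tiles
    g=(S>60)&(V>105)&(abs(w[...,2]-10)<8)&(w[...,0]>550)&(w[...,0]<760)&(abs(w[...,1])<280)
    g=cv2.morphologyEx(g.astype(np.uint8),cv2.MORPH_OPEN,np.ones((3,3)))
    k,l,st,ce=cv2.connectedComponentsWithStats(g)
    for i in range(1,k):
        if st[i,4]<150: continue
        p=w[l==i];r=cv2.minAreaRect(p[:,:2].astype(np.float32));print(n,"tile",st[i],np.round(r[0],1),np.round(r[1],1),round(r[2],1),"z",np.median(p[:,2]).round(1))
c=dict(np.load("top0.npz"))
cr=np.hstack([cv2.resize(c["image"][205:265,a:a+60],None,fx=3.3,fy=3.3,interpolation=cv2.INTER_CUBIC) for a in(205,271,335,390)])
cr2=cv2.resize(c["image"][125:190,230:460],(cr.shape[1],224),interpolation=cv2.INTER_CUBIC)
cv2.imwrite("pics/crop.png",np.vstack([cr,cr2]))
E
```

```text
top [288 214  25  26 373] zmax 151.4 top [446.8  85. ] plank [446.9  85.1] [18.5 52.7] 18.3 all [450.9  86.4] [55.1 52.7] 18.0
top [352 215  26  22 409] zmax 126.6 top [434.4 -82.8] plank [434.5 -82. ] [47.8 18.5] 73.9 all [438.5 -83.1] [47.8 55.9] 73.9
top [408 222  25  20 299] zmax 76.5 top [ 397.3 -231.2] plank [ 397.1 -231.6] [18.  37.3] 9.9 all [ 403.8 -230.8] [51. 38.] 8.4
top [223 225  26  25 332] zmax 102.1 top [436.2 257.1] plank [436.4 257.7] [18.5 43.9] 21.0 all [441.  259.5] [56.3 43.8] 20.0
top tile [378 136  33  31 806] [ 643.7 -202.2] [85.  83.7] 1.4 z 10.2
top tile [342 141  33  30 809] [641.1 -97.2] [85.3 83.3] 1.9 z 10.2
top tile [306 145  32  31 818] [638.2   7.9] [86.3 83.9] 1.9 z 10.2
top tile [272 149  30  31 737] [635.1 112.8] [86.2 83.9] 1.7 z 10.0
top tile [239 158  19  16 221] [638.6 218. ] [50.9 44.3] 86.7 z 9.7
side [370 153  19  27 256] zmax 77.1 top [ 396.1 -226. ] plank [ 396.8 -226.8] [17.8 37.5] 10.0 all [ 403.1 -229.1] [50.3 44.1] 7.7
side [339 159  26  49 714] zmax 126.7 top [434.3 -76. ] plank [434.1 -79.1] [52.2 20.2] 71.0 all [ 457.6 -170.5] [ 69.2 252.4] 12.1
side [312 183  24  61 755] zmax 151.8 top [445.5  91.4] plank [446.8  87.3] [17.8 57.4] 18.4 all [475.8  14.2] [ 55.7 214.3] 18.6
side [283 249  28  46 713] zmax 102.0 top [434.7 264.2] plank [436.2 260.6] [18.1 46.9] 20.1 all [439.4 261.9] [56.  46.7] 21.1
side tile [289 153  33  19 398] [ 643.1 -206. ] [84.3 98.9] 1.9 z 12.4
side tile [273 169  35  21 473] [641.2 -98.2] [85.9 92.9] 1.2 z 12.3
side tile [277 186  39  44 326] [566.8   9.1] [209.9  32.9] 89.8 z 3.6
side tile [256 188  38  23 561] [636.4   8.2] [83.4 90.3] 3.7 z 12.2
side tile [238 208  39  27 591] [634.1 114.1] [85.6 85.5] 2.2 z 12.1
```

View pics/crop.png

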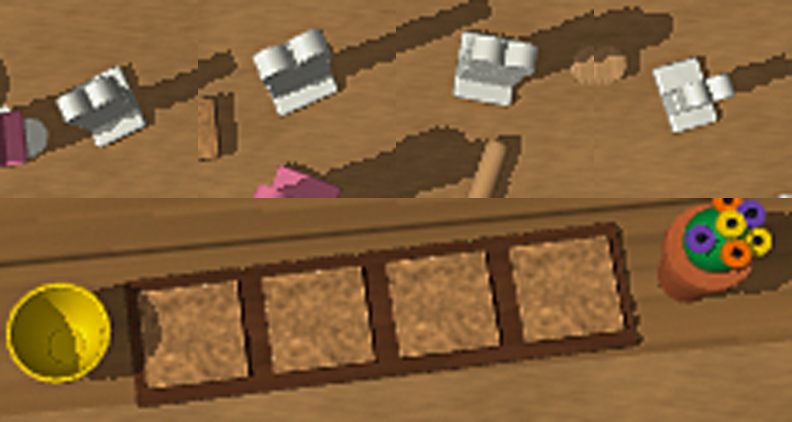

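Heights, sizes and tile spacing all match the description. The pot is at the −y end, so the order by tile y is 150 at −202, 125 at −97, 100 at 8 and 75 at 113. Next I check the finger clearances and the inverse kinematics, then move the first rabbit.

```bash
cat >> h.py <<'E'
from workcell import *
# name: height, x,y, yaw(deg), tile centre
R={75:(397.1,-231.0,9.9,635.1,112.8),100:(436.3,258.5,21.0,638.1,7.8),125:(434.4,-81.5,-16.1,640.9,-97.2),150:(446.9,86,18.3,643.7,-202.2)}
TY=1.56
def rot(deg,s):
    a=np.radians(deg);c,n=s*np.cos(a),s*np.sin(a)
    return np.array([[-n,c,0],[c,n,0],[0,0,-1.]])
def branch(h):
    x,y,a,tx,ty=R[h];z=h-54;best=None
    for s in(1,-1):
        q=[inverse_kinematics(p,rot(b,s)) for p,b in(([x,y,z],a),([x,y,z+175],a),([tx,ty,z+175],TY),([tx,ty,z+10],TY))]
        if any(v is None for v in q): continue
        m=max(abs(v[6]) for v in q)
        if best is None or m<best[0]: best=(m,s)
    return best
def pick(h,s):
    x,y,a,_,_=R[h];z=h-54;o=rot(a,s)
    movep([x,y,215],o)
    movel([x,y,z+25],max_speed=250);hit=movel([x,y,z],max_speed=60,guard=10)
    clamp();st=read_state();print(h,"hit",hit,"gap",st["finger_gap"],"gf",st["gripper_force"],"t",st["time"])
    movel([x,y,z+175],max_speed=250)
    print("lifted gap",read_state()["finger_gap"])
def place(h,s):
    _,_,_,x,y=R[h];z=h-54+10
    movep([x,y,z+165],rot(TY,s))
    movel([x,y,z+15],max_speed=200)
    hit=movel([x,y,z-4],max_speed=15,guard=5);st=read_state()
    print("touch",hit,"dz",st["eef_pos"][2]-z,"f",np.round(st["ft_force"],1),"gap",st["finger_gap"])
    open_gripper();wait(.2)
    movel([x,y,max(215,z+90)],max_speed=250);print("t",read_state()["time"])
E
python3 - <<'E'
from h import *
P=np.vstack([cloud(dict(np.load(n+"0.npz"))).reshape(-1,3) for n in("top","side")]);P=P[np.isfinite(P).all(1)]
for h,(x,y,a,tx,ty) in R.items():
    for nm,X,Y,A,z in(("pick",x,y,a,h-35),("place",tx,ty,TY,h-25)):
        t=np.radians(A);d=P[:,:2]-[X,Y];al=abs(d@[np.cos(t),np.sin(t)]);ac=abs(d@[-np.sin(t),np.cos(t)])
        own=(al<40)&(ac<33) if nm=="pick" else False
        f=(al<66)&(ac<16)&(P[:,2]>z-24)&~own;b=(al<48)&(ac<48)&(P[:,2]>z+48)&~own
        print(h,nm,f.sum(),b.sum(),P[f|b].mean(0).round() if (f|b).any() else "")
    print(h,branch(h))
E
```

```text
75 pick 0 0 
75 place 0 0 
75 (np.float64(0.6318687472529975), 1)
100 pick 0 0 
100 place 0 0 
100 (np.float64(0.9270181276212235), 1)
125 pick 0 0 
125 place 0 0 
125 (np.float64(0.6015357478986977), 1)
150 pick 0 0 
150 place 0 0 
150 (np.float64(0.5150532079284201), 1)<stdin>:7: DeprecationWarning: Bitwise inversion '~' on bool is deprecated and will be removed in Python 3.16. This returns the bitwise inversion of the underlying int object and is usually not what you expect from negating a bool. Use the 'not' operator for boolean negation or ~int(x) if you really want the bitwise inversion of the underlying int.
```

```bash
python3 - <<'E'
from h import *
pick(75,1)
c=camera("side");cv2.imwrite("pics/lift75.png",c["image"])
E
```

```text
75 hit False gap 17.88530367102584 gf 58.85252594947815 t 3.5083
lifted gap 17.467259133322433
```

View pics/lift75.png

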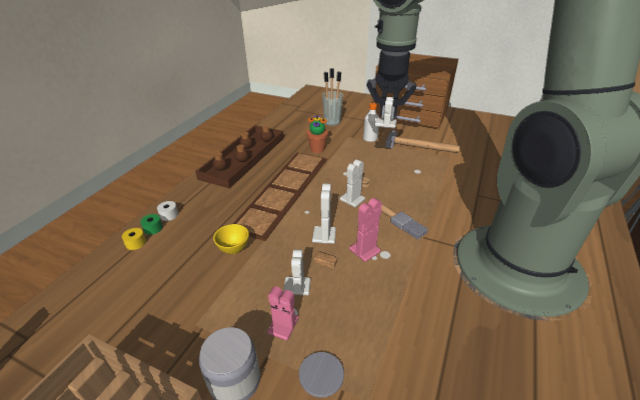

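The side view shows the rabbit held upright at about (387,110), with a 17.5 mm gap, so the grasp is good. I'll place it and measure the result.

```bash
cat >> h.py <<'E'
def check(done,name):
    c=camera("top");w=cloud(c);cv2.imwrite(f"pics/{name}.png",c["image"]);S=cv2.cvtColor(c["image"],cv2.COLOR_BGR2HSV)[...,1]
    for h in done:
        x,y=R[h][3:];p=w[(S<70)&(abs(w[...,0]-x)<48)&(abs(w[...,1]-y)<42)&(w[...,2]>25)&(w[...,2]<170)]
        if len(p)<8: print(h,"hidden");continue
        r=cv2.minAreaRect(p[:,:2].astype(np.float32))
        print(h,"off",np.round(np.array(r[0])-[x,y],1),np.round(r[1],1),round(r[2],1),"z",np.percentile(p[:,2],98).round(1),len(p))
E
python3 - <<'E'
from h import *
place(75,1); check([75],"p75")
E
```

```text
touch True dz 0.2611285517113018 f [-2.2 -1.3  8.7] gap 17.042293490227202
t 9.525
75 off [ 1.  -2.5] [18.6 37.8] 1.8 z 85.9 136
```

```bash
python3 - <<'E'
from h import *
pick(100,1)
if read_state()["finger_gap"]>12: place(100,1); check([75,100],"p100")
E
```

```text
100 hit False gap 17.21279699389237 gf 62.49421834945679 t 12.4667
lifted gap 17.50181629163118
touch True dz 0.007005573926555542 f [-2.4 -0.5 10.2] gap 17.487110904501336
t 18.0333
75 off [ 1.1 -2.3] [19.4 38.2] 1.1 z 86.8 189
100 off [0.2 0.3] [43.7 19.8] 87.4 z 111.9 191
```

```bash
python3 - <<'E'
from h import *
for h in(125,150):
    pick(h,1)
    if read_state()["finger_gap"]<12: print("LOST");break
    place(h,1); check([75,100,125,150],f"p{h}")
x,y,z=read_state()["eef_pos"]
movel([x-150,y,max(z,250)],max_speed=250);wait(.5);check([75,100,125,150],"end")
print(read_state()["time"])
c=camera("side");cv2.imwrite("pics/ends.png",c["image"])
E
```

```text
125 hit False gap 17.156226209992827 gf 62.11567997932434 t 20.7917
lifted gap 17.091000692858277
touch True dz -0.15413306624189715 f [-2.6 -0.5  9.9] gap 17.591087889452176
t 25.8833
75 off [ 7.7 -2. ] [32.8 38.3] 1.5 z 86.9 189
100 off [0.9 0.6] [19.7 43.2] 1.1 z 111.6 266
125 off [ 0.9 -0.9] [19.9 48.8] 1.3 z 136.4 347
150 hidden
150 hit False gap 17.095067771032582 gf 62.1389365196228 t 28.6917
lifted gap 17.21241459880736
touch True dz 0.043387825579614514 f [-2.2 -0.   8.4] gap 16.974444398353764
t 34.15
75 off [ 0.5 -2.8] [24.9 40.5] 17.5 z 87.6 188
100 off [1.3 0.7] [20.6 43.2] 1.6 z 111.7 264
125 off [ 1.  -1.5] [19.6 49.1] 1.1 z 136.5 384
150 off [0.6 0.5] [19.9 53.8] 2.2 z 161.3 520
75 off [ 1.5 -2.2] [19.7 38.5] 1.1 z 87.4 188
100 off [1.3 0.5] [20.1 43.5] 0.8 z 111.8 267
125 off [ 0.8 -1.4] [19.4 49.1] 0.6 z 136.6 387
150 off [0.1 0.9] [20.4 53.3] 3.0 z 161.3 534
35.5167
```

View pics/ends.png

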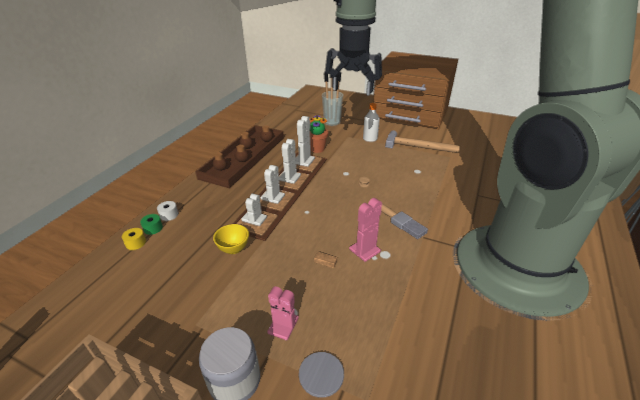

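All four stand upright in order, from the tallest by the pot at (304,140) to the shortest by the bowl at (254,208). The gripper is clear of everything.

```bash
python3 -c "
from workcell import *
print(finish_job())"
```

```text
the job is handed in; nothing more can be done
None
```

The job is handed in: the four white rabbits stand upright on their tiles, 150, 125, 100 and 75 mm counting from the flower pot, each measured within 3 mm of its tile's centre and square to the row, done by about 36 s of the 106 s allowed.

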